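# Start a coarse flange nut on a clamp stud

## Robot

A 6-joint arm with a two-finger parallel gripper is mounted at the origin on a cart in front of the work surface, level with it; the furniture and walls round the work are solid. World frame = base frame: x ahead of the robot, y to its left, z up, the work surface at z = 0. Lengths are in m, angles in degrees, forces in N, time in s.
With the tool pointing down it reaches from about 0.35 to 0.85 m from the base axis. Payload 8.1 kg.
Tool frame: the origin (TCP) lies at the very end of the fingers, on their centre line; the grasp point (between the pads) lies 19 mm behind it; z points along the fingers, y is the line along which they close (so a half turn about z gives the same grasp; the last joint's range is limited). The gripper opens to 93 mm and grips with 3 to 60 N. Pads are 15 mm wide; open, the fingers measure 128 mm over their backs; the gripper's body (75 mm by 188 mm) begins 65 mm behind the grasp point.
Start: joints at [-79.549, 7.471, 85.268, -0, 87.261, -4.893], TCP at [0.159, -0.579, 0.219] pointing down, gripper open.
Joint ranges: [-169.43, 169.43], [-51.17, 129.36], [1.28, 143.12], [-76.62, 256.62], [0, 156.53], [-152.29, 152.29]. Speed limits (degrees/s): [136.94, 136.94, 159.86, 180, 180, 180].

## Interface

Orientations are given as [roll, pitch, yaw] about the fixed x, y, z axes, in that order (R = Rz(yaw) Ry(pitch) Rx(roll)).
In Python, from rig import env gives the robot as it stands.
- The arm moves only by the tool move_arm, never from a script. Its argument "motion" is a list of rows, each a list of 7 numbers: the shift along the world's x, y, z in m, then the turn, a rotation vector about the world's x, y, z in rad, then the finger opening in m, from 0 to 0.093. In form: [[tx, ty, tz, rx, ry, rz, gripper], ...]. A call has 1 to 12 rows; each row shifts and turns the commanded pose from where the row before left it; what a row does not reach is not made up. A row lasts 1/10 s, in which the tool goes at most 50 mm and 8.59 degrees, less where a joint would pass 70% of its speed; a pose out of reach is approached as far as the arm can. A call with a gripper value outside its range is refused whole. The fingers move at their own pace and stop on an object; "newtons" is the grip in N (left out, the last holds). Time passes only in rows, so rows that do not move let the fingers close. It gives the time, the measured TCP pose, the force, the opening and the grip force at its end, in the units of the state.
- env.read_state(): the state, without advancing time (a new reading comes with each control period).
- env.snapshot(name): name is "scene" or "top" or "wrist"; returns the picture (400x640x3 uint8, red, green, blue); there is no depth.
- env.camera_info(name): a dict with "mtx" (3x3 intrinsics, pixels), "origin" and "attitude" of the camera in the world. Camera axes: x right, y down, z forward; pixel columns grow to the right and rows downward; lengths in m; the calibration is good to about 2 mm. A picture is of the moment at which its call begins: read the wrist's pose just before it. camera_info takes no time and is no camera call; for the wrist camera it gives the pose at the moment of the call.
- env.finish_job(): hands the job in; it is judged then, once.
Trained networks look in the newest picture that a camera, given by its name, has taken for a name from the list of things; names that differ only in an ending like _2 or _b are one class to them, and where a whole thing is asked for, a point or a joint stands for the part that bears it (a point fixed in the world has none). Each returns a list of dicts, best first, with "score" (0 to 1); they miss things now and then, are a little off and sometimes report something else, mostly with a low value. They report only what shows in the picture. A call takes as long as a camera call. They do not tell look-alikes from the thing itself.
- env.boxes_of(label, camera): "point" ([column, row] as shares, 0 to 1, of the picture: columns of its width, rows of its height, amid what is visible of it).
- env.landmark_of(label, camera): "point" ([column, row] as shares, 0 to 1, of the picture: columns of its width, rows of its height: a listed point, or the origin of a listed thing).
The state is a dict: "t": time; "joint_pos": joint angles; "qvel": joint speeds; "tau": joint torques, N m; "tool_pos": TCP position; "tool_rot": TCP orientation; "contact_force": force on the tool from outside, world axes, zero at the start; "wrist_torque": the same for the moment, N m; "grip_width": finger opening in m; "finger_force": force on a finger pad.
Only numpy, scipy, OpenCV 4.12 (cv2) and the standard library are available. Lean on these libraries where they do the work, as an engineer would, in place of code of your own. Each camera call takes 0.05 s, during which the arm holds its last target. There are 200 camera calls.

## Task

Set the loose steel flange nut, flange down, over the upright stud of the blue strap clamp. Back it off gently (anticlockwise from above) until you feel it drop into the thread, then run it clockwise until its flange sits flat on the strap, and let go. Never force it, either down or round against a stop, and leave the spanner and the copper gaskets where they lie.

Things in the scene. Friction and masses are not known exactly. Their poses are not given: they have to be found in the camera images.
- nut: loose bright steel flange nut, 0.2 kg, 38 mm tall: hexagon 38 mm across flats over a round flange 50 mm across and 5 mm thick. Origin: centre of its underside; z its axis, up. Flat normals at 30, 90 and 150 deg from its x axis (one pair of flats faces y). Stands flange down on the worktop at the start
- nut_lugs (a point): point on the nut's axis 8 mm above its underside, level with the underside of two thread lugs inside its 27 mm bore, on its +x and -x sides: 4.5 mm wide, 4 mm high, reaching in to 9.2 mm from the axis
- clamp: fixed strap clamp: grey base plate 84 (x) by 180 (y) by 10 mm with four dark bolts, on it a blue strap 54 (x) by 150 mm (y), its flat upper face 33 mm above the origin, holding a round flange blank down. Origin: centre of the underside of the base plate, on the stud's axis; z up
- stud_foot (a point): point on the axis of the fixed upright dark stud, level with the strap's upper face. The nut belongs with its underside here. After the drop the nut screws down clockwise: from the anticlockwise stop (underside then 3 mm above the strap) about 75 deg until the flange sits on the strap; the thread wedges some 25 deg farther on
- stud_tip (a point): tip of the stud, on its axis, 34 mm above the strap; the top 7 mm are a cone from 9 to 16 mm in diameter, below it a smooth 16 mm pilot. More than 35 N between the nut and the clamp with its stud is forcing
- thread_end (a point): point on the stud's axis at the outer end of its thread: 24 mm diameter, right-hand, two-start, lead 14 mm a turn. How the starts lie is not told and varies. A nut put on rests 7 to 13 mm over the strap, or by luck drops in at once. Backed off, it climbs up to 5 mm and within about half a turn falls 7 mm or more; within 35 deg more a stop halts it. Clockwise before the drop it meets a stop
- spanner: loose ring and open spanner, 28 mm by 150 mm by 8 mm, long axis y, origin at the centre of its underside; a bystander
- gaskets: loose pack of copper ring gaskets, 49 mm across, 10 mm high, origin at the centre of its underside; a bystander
There are look-alikes about, which are no part of the job. What is shaped like the nut but purple is not meant.

How it is judged:
By the outcome, as a careful person would: the job done as asked, in the order asked, and still so for the second after the job is handed in, with the robot touching nothing.
It also fails if it takes over 72 s, if anything falls off the work surface, if the arm or the gripper's body presses on something with over 40 N, if the wrist force passes 120 N, or if a joint passes its speed limit or range.

## Working session

There is one attempt and no reset: what is moved stays moved. The work goes in short steps, Python scripts to look and compute and a tool call to move; the robot and the scene stay as the last step left them, time stands still between calls to the robot, and variables do not carry over. Pictures are saved under pics/ and viewed, at most 10 in all, crops included, and the job is handed in when it is done.

Besides the shell and the picture viewer there is one more tool, called after "Request:" by a JSON object that holds its "fn" and its "kwargs". move_arm: Moves the arm, as the interface text tells. Its arguments: {"type":"object","properties":{"motion":{"type":"array"},"newtons":{"type":"number"}},"required":["motion"]}

```bash
mkdir -p pics; cat > h.py <<'E'
import numpy as np, cv2
from rig import env
from scipy.spatial.transform import Rotation as R
def ray(cam,pt):
    i=env.camera_info(cam); K=np.array(i["mtx"]); A=np.array(i["attitude"],float)
    M=R.from_euler('xyz',A,degrees=True).as_matrix() if A.size==3 else A
    d=M@np.linalg.inv(K)@np.array([pt[0]*640,pt[1]*400,1]); return np.array(i["origin"]),d
def at(cam,pt,z):
    o,d=ray(cam,pt); return (o+d*(z-o[2])/d[2]).round(4)
def snap(cam,name):
    im=env.snapshot(cam); cv2.imwrite(f"pics/{name}.png",im[:,:,::-1]); return im
E
python3 - <<'E'
from h import *
for c in("top","scene"):
    snap(c,c+"0"); print(c,env.camera_info(c))
    for l,z in(("nut",0),("stud_tip",.067),("stud_foot",.033),("clamp",0),("spanner",0),("gaskets",0)):
        print(l,[(round(r["score"],2),np.round(np.array(r["point"])*[640,400]),at(c,r["point"],z)) for r in env.landmark_of(l,c)[:3]])
print(env.read_state())
a=cv2.imread("pics/top0.png");b=cv2.imread("pics/scene0.png")
E
```

```text
top {'mtx': array([[377.06995843,   0.        , 321.57552946],
       [  0.        , 377.06995843, 196.74603457],
       [  0.        ,   0.        ,   1.        ]]), 'origin': array([ 0.46503346, -0.08114957,  1.02679477]), 'attitude': array([-176.88477776,    0.64432028,  -90.7172169 ])}
nut [(0.56, array([352., 263.]), array([ 0.3406, -0.1502,  0.    ])), (0.44, array([362., 232.]), array([ 0.4243, -0.1779,  0.    ]))]
stud_tip [(0.92, array([229., 185.]), array([0.5501, 0.1665, 0.067 ]))]
stud_foot [(0.78, array([231., 187.]), array([0.5491, 0.1702, 0.033 ]))]
clamp [(0.74, array([233., 183.]), array([0.5623, 0.1733, 0.    ])), (0.37, array([362., 233.]), array([ 0.4221, -0.18  ,  0.    ]))]
spanner [(0.41, array([363., 233.]), array([ 0.4199, -0.1813,  0.    ]))]
gaskets [(0.49, array([266., 128.]), array([0.7138, 0.0812, 0.    ]))]
scene {'mtx': array([[439.317197  ,   0.        , 320.07421853],
       [  0.        , 439.317197  , 185.97967798],
       [  0.        ,   0.        ,   1.        ]]), 'origin': array([-0.00456142,  0.49476932,  0.65522498]), 'attitude': array([-125
[... 648 characters left out ...]
75, 0.    ]))]
{'t': 0.7, 'joint_pos': array([-7.95485360e+01,  7.46911775e+00,  8.52658155e+01,  1.81560826e-03,
        8.72627279e+01, -4.89279417e+00]), 'qvel': array([-0.03786703, -0.13238371,  0.02352921, -0.00935258,  0.04344429,
        0.00213509]), 'tau': array([ 2.08488884e-03, -5.59589338e+01, -4.91949141e+01,  7.68937846e-02,
        2.25374603e-02, -2.62441750e-05]), 'tool_pos': array([ 0.15880939, -0.57861722,  0.21867564]), 'tool_rot': array([ 1.79997515e+02, -1.60744280e-03,  1.53441715e+01]), 'contact_force': array([-0.48919827, -0.38979731, -1.31952511]), 'wrist_torque': array([-0.00940245, -0.04502776, -0.00579059]), 'finger_force': 0.0, 'grip_width': 0.09321486469252813}
```

View pics/scene0.png

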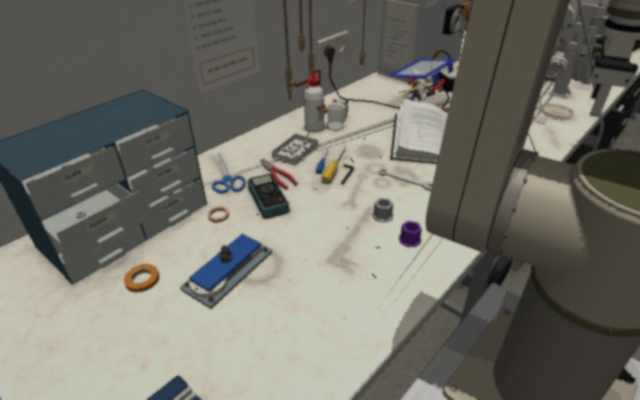

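View pics/top0.png

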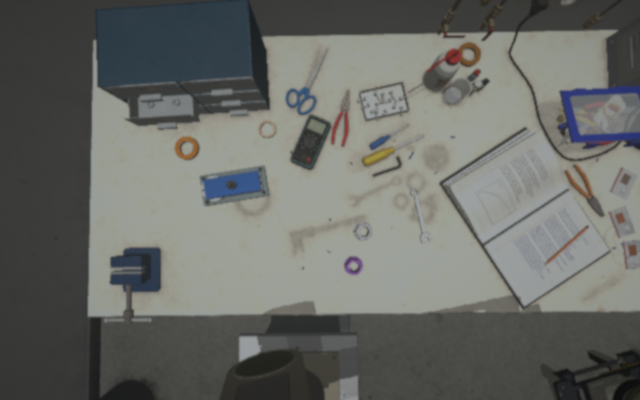

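The scene view shows the steel nut at (383,209), the purple look-alike at (410,233), and the stud at (225,250). The top view agrees, with the steel nut at (362,231) and the stud at (231,185). I'll move above the steel nut.

Request:
{"fn": "move_arm", "kwargs": {"motion": [[0.026,0.04,0,0,0,-0.02,0.093],[0.026,0.04,0,0,0,-0.02,0.093],[0.026,0.04,0,0,0,-0.02,0.093],[0.026,0.04,0,0,0,-0.02,0.093],[0.026,0.04,0,0,0,-0.02,0.093],[0.026,0.04,0,0,0,-0.02,0.093],[0.026,0.04,0,0,0,-0.02,0.093],[0.026,0.04,0,0,0,-0.02,0.093],[0.026,0.04,0,0,0,-0.02,0.093],[0.026,0.04,0,0,0,-0.02,0.093],[0,0,0,0,0,0,0.093],[0,0,0,0,0,0,0.093]]}}

```text
t: 1.9
tool_pos: [0.4192, -0.1778, 0.2188]
tool_rot: [180.0, 0.0, 4.1]
contact_force: [1.1, -1.1, -0.0]
grip_width: 0.0928
finger_force: 0.0
```

```bash
python3 - <<'E'
from h import *
s=env.read_state(); print(s["tool_pos"],s["tool_rot"],env.camera_info("wrist"))
snap("wrist","w0")
print([(round(r["score"],2),np.round(np.array(r["point"])*[640,400]),at("wrist",r["point"],0)) for r in env.landmark_of("nut","wrist")])
E
```

```text
[ 0.41916976 -0.17778826  0.21875533] [1.79974795e+02 1.04830053e-03 4.08683730e+00] {'mtx': array([[319.11952735,   0.        , 312.88957414],
       [  0.        , 319.11952735, 202.62682546],
       [  0.        ,   0.        ,   1.        ]]), 'origin': array([ 0.49189491, -0.17357063,  0.38392238]), 'attitude': array([ 1.64750614e+02, -1.45669938e-02, -8.59297651e+01])}
[(0.98, array([288., 238.]), array([ 0.3371, -0.1544,  0.    ])), (0.64, array([311., 171.]), array([ 0.4266, -0.1776,  0.    ]))]
```

View pics/w0.png

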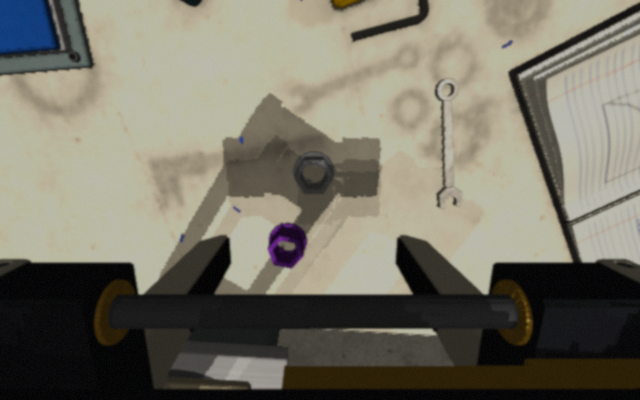

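The wrist view shows the steel nut at (313,171), in shadow, and the purple one at (287,245). I'll go lower and read its hexagon angle.

Request:
{"fn": "move_arm", "kwargs": {"motion": [[0.003,0,-0.04,0,0,0,0.093],[0.003,0,-0.04,0,0,0,0.093],[0,0,-0.03,0,0,0,0.093],[0,0,0,0,0,0,0.093]]}}

```text
t: 2.4
tool_pos: [0.4207, -0.1784, 0.1039]
tool_rot: [-179.7, 0.4, 3.7]
contact_force: [0.0, 1.2, 0.0]
grip_width: 0.093
finger_force: 0.0
```

```bash
python3 - <<'E'
from h import *
im=snap("wrist","w1")
print(env.camera_info("wrist")["origin"])
p=env.landmark_of("nut","wrist")
print([(round(r["score"],2),np.round(np.array(r["point"])*[640,400]),at("wrist",r["point"],0)) for r in p])
# rectified top view at z=.038 plane, 0.25 mm/px, image up = +x, left=+y
def rect(z,c=(0.425,-0.178),n=280,s=.00025):
    i=env.camera_info("wrist");K=i["mtx"];M=R.from_euler('xyz',i["attitude"],degrees=True).as_matrix()
    v,u=np.mgrid[:n,:n]; X=np.stack([c[0]+(n/2-v)*s,c[1]+(n/2-u)*s,0*u+z],-1)-i["origin"]
    q=X@M@K.T; q=(q[...,:2]/q[...,2:]).astype(np.float32)
    return cv2.remap(im,q[...,0],q[...,1],cv2.INTER_CUBIC)
o=np.hstack([rect(.038),rect(0)]); o=cv2.convertScaleAbs(o,alpha=1.8)
cv2.imwrite("pics/w1r.png",o[:,:,::-1])
E
```

```text
[ 0.49592386 -0.17576096  0.27176402]
[(0.6, array([280., 286.]), array([ 0.3369, -0.1547,  0.    ])), (0.55, array([316., 196.]), array([ 0.4284, -0.1829,  0.    ]))]
```

View pics/w1r.png

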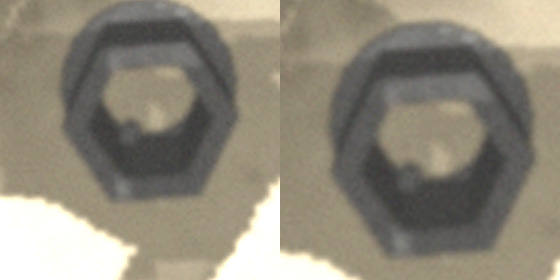

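The rectified views put the nut's axis at about (0.430, -0.1805), with flat normals about 3° from x plus multiples of 60°. I'll take the grasp at yaw -27°, which leaves room for the anticlockwise turn.

Request:
{"fn": "move_arm", "kwargs": {"motion": [[0.003,-0.001,0,0,0,-0.135,0.093],[0.002,-0.001,0,0,0,-0.135,0.093],[0,0,-0.01,0,0,-0.135,0.093],[0,0,-0.02,0,0,-0.135,0.093],[0,0,-0.01,0,0,0,0.093],[0,0,0,0,0,0,0.093],[0,0,0,0,0,0,0.093],[0,0,0,0,0,0,0.093]]}}

```text
t: 3.3
tool_pos: [0.4306, -0.1812, 0.07]
tool_rot: [180.0, -0.1, -27.0]
contact_force: [-0.2, 1.0, 0.4]
grip_width: 0.0931
finger_force: 0.0
```

```bash
python3 - <<'E'
from h import *
s=env.read_state();print(s["tool_pos"],s["tool_rot"])
im=snap("wrist","w2")
i=env.camera_info("wrist");K=i["mtx"];M=R.from_euler('xyz',i["attitude"],degrees=True).as_matrix()
n=280;c=(0.430,-.1805)
def rect(z):
    v,u=np.mgrid[:n,:n]; X=np.stack([c[0]+(n/2-v)*.00025,c[1]+(n/2-u)*.00025,0*u+z],-1)-i["origin"]
    q=X@M@K.T; q=(q[...,:2]/q[...,2:]).astype(np.float32)
    r=cv2.convertScaleAbs(cv2.remap(im,q[...,0],q[...,1],cv2.INTER_CUBIC),alpha=1.8)
    # expected hex
    a=np.radians(33+60*np.arange(6)); P=np.stack([140-88*np.sin(a),140-88*np.cos(a)],-1).astype(np.int32)
    if z: cv2.polylines(r,[P],True,(255,0,0),1)
    else: cv2.circle(r,(140,140),100,(255,0,0),1)
    return r
cv2.imwrite("pics/w2r.png",np.hstack([rect(.038),rect(.0)])[:,:,::-1])
E
```

```text
[ 0.4306326  -0.18117     0.07003832] [ 1.79997079e+02 -1.13459776e-01 -2.69505917e+01]
```

View pics/w2r.png

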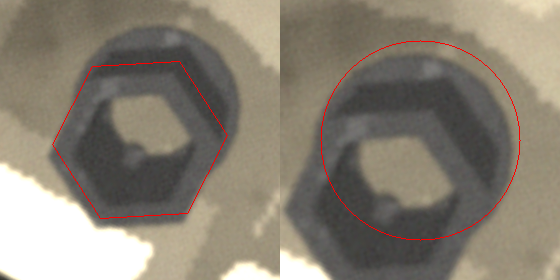

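The outlines sit about 2 mm off, so the nut is at about (0.428, -0.180), and the hexagon angle fits. I'll descend and grip.

Request:
{"fn": "move_arm", "kwargs": {"motion": [[-0.0025,0.001,-0.015,0,0,0,0.093],[0,0,-0.02,0,0,0,0.093],[0,0,-0.015,0,0,0,0.093],[0,0,-0.01,0,0,0,0.093],[0,0,0,0,0,0,0.06],[0,0,0,0,0,0,0.04],[0,0,0,0,0,0,0.03],[0,0,0,0,0,0,0.03],[0,0,0,0,0,0,0.03],[0,0,0,0,0,0,0.03]], "newtons": 20}}

```text
t: 4.35
tool_pos: [0.4275, -0.1797, 0.009]
tool_rot: [180.0, -0.0, -27.1]
contact_force: [0.8, 1.0, 0.1]
grip_width: 0.0498
finger_force: 0.0
```

Request:
{"fn": "move_arm", "kwargs": {"motion": [[0,0,0,0,0,0,0.03],[0,0,0,0,0,0,0.03],[0,0,0,0,0,0,0.03],[0,0,0,0,0,0,0.03]], "newtons": 20}}

```text
t: 4.75
tool_pos: [0.4274, -0.1796, 0.0088]
tool_rot: [-180.0, -0.0, -27.1]
contact_force: [0.5, 1.0, 1.4]
grip_width: 0.0381
finger_force: 20.0
```

Request:
{"fn": "move_arm", "kwargs": {"motion": [[0,0,0.03,0,0,0,0.03],[0,0,0.04,0,0,0,0.03],[0.007,0.02,0.04,0,0,0,0.03],[0.014,0.04,0.03,0,0,0,0.03],[0.014,0.04,0,0,0,0,0.03],[0.014,0.04,0,0,0,0,0.03],[0.014,0.04,0,0,0,0,0.03],[0.014,0.04,0,0,0,0,0.03],[0.014,0.04,0,0,0,0,0.03],[0.014,0.04,0,0,0,0,0.03],[0.012,0.03,0,0,0,0,0.03],[0.007,0.018,0,0,0,0,0.03]]}}

```text
t: 5.95
tool_pos: [0.5507, 0.1693, 0.1466]
tool_rot: [180.0, 0.1, -26.9]
contact_force: [-0.5, -0.5, -2.6]
grip_width: 0.0381
finger_force: 20.0
```

Request:
{"fn": "move_arm", "kwargs": {"motion": [[0,0,0,0,0,0,0.03],[0,0,0,0,0,0,0.03],[0,0,0,0,0,0,0.03],[0,0,0,0,0,0,0.03]]}}

```text
t: 6.35
tool_pos: [0.5505, 0.1658, 0.1474]
tool_rot: [180.0, 0.0, -27.1]
contact_force: [-0.9, -0.7, -2.1]
grip_width: 0.0378
finger_force: 20.0
```

```bash
python3 - <<'E'
from h import *
s=env.read_state();print(s["tool_pos"],s["tool_rot"],s["contact_force"],s["grip_width"])
snap("wrist","w3")
for c in("wrist","top","scene"):
  if c!="wrist": env.snapshot(c)
  for l,z in(("stud_tip",.067),("stud_foot",.033),("thread_end",.05),("clamp",0),("nut",.14)):
    print(c,l,[(round(r["score"],2),np.round(np.array(r["point"])*[640,400]),at(c,r["point"],z)) for r in env.landmark_of(l,c)[:2]])
E
```

```text
[0.55051545 0.16582886 0.14740037] [ 1.79977052e+02  9.64115606e-03 -2.71276355e+01] [-0.8999807 -0.6761762 -2.1484208] 0.037803405857284554
wrist stud_tip [(0.84, array([307., 207.]), array([0.5548, 0.1679, 0.067 ]))]
wrist stud_foot [(0.77, array([305., 197.]), array([0.5555, 0.1706, 0.033 ]))]
wrist thread_end [(0.75, array([306., 201.]), array([0.5559, 0.1693, 0.05  ]))]
wrist clamp [(0.56, array([305., 193.]), array([0.5521, 0.174 , 0.    ]))]
wrist nut [(0.66, array([312., 244.]), array([0.5517, 0.1659, 0.14  ]))]
top stud_tip [(0.96, array([227., 185.]), array([0.551 , 0.1708, 0.067 ]))]
top stud_foot [(0.6, array([231., 186.]), array([0.5507, 0.1698, 0.033 ]))]
top thread_end [(0.92, array([234., 181.]), array([0.5612, 0.1567, 0.05  ]))]
top clamp [(0.56, array([233., 184.]), array([0.5592, 0.1717, 0.    ]))]
top nut [(0.76, array([353., 261.]), array([ 0.3618, -0.1438,  0.14  ]))]
scene stud_tip [(0.69, array([225., 246.]), array([0.5509, 0.1705, 0.067 ]))]
scene stud_foot [(0.78, array([228., 259.]), array([0.5494, 0.1687, 0.033 ])), (0.41, array([406., 178.]), array([ 0.4447, -0.2967,  0.033 ]))]
scene thread_end [(0.75, array([223., 249.]), array([0.5624, 0.1688, 0.05  ]))]
scene clamp [(0.86, array([232., 269.]), array([0.5495, 0.1649, 0.    ]))]
scene nut [(0.73, array([220., 221.]), array([0.5391, 0.1763, 0.14  ])), (0.68, array([412., 240.]), array([ 0.2579, -0.0137,  0.14  ]))]
```

View pics/w3.png

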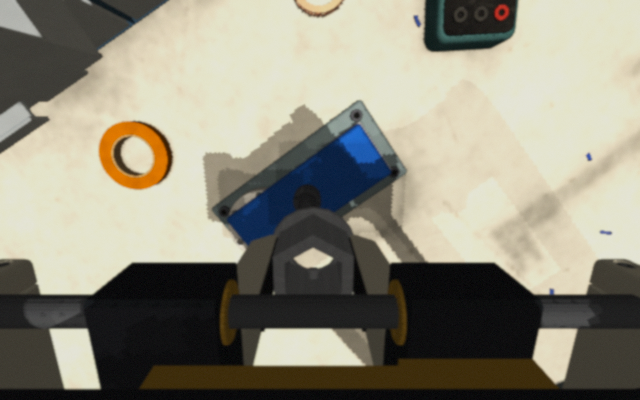

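The wrist view shows the stud at (307,190-207), partly hidden by the held nut. I'll step back along tool x for a clear look at it.

Request:
{"fn": "move_arm", "kwargs": {"motion": [[-0.015,0.008,-0.01,0,0,0,0.03],[-0.015,0.008,-0.01,0,0,0,0.03],[-0.015,0.007,-0.01,0,0,0,0.03],[0,0,0,0,0,0,0.03],[0,0,0,0,0,0,0.03],[0,0,0,0,0,0,0.03],[0,0,0,0,0,0,0.03]]}}

```text
t: 7.95
tool_pos: [0.5069, 0.1897, 0.1184]
tool_rot: [-179.9, -0.1, -27.1]
contact_force: [0.1, -0.6, -2.4]
grip_width: 0.0379
finger_force: 20.0
```

```bash
cat >> h.py <<'E'
def rectify(cam,im,c,z,n=280,s=.00025):
    i=env.camera_info(cam);K=i["mtx"];M=R.from_euler('xyz',i["attitude"],degrees=True).as_matrix()
    v,u=np.mgrid[:n,:n]; X=np.stack([c[0]+(n/2-v)*s,c[1]+(n/2-u)*s,0*u+z],-1)-i["origin"]
    q=X@M@K.T; q=(q[...,:2]/q[...,2:]).astype(np.float32)
    return cv2.remap(im,q[...,0],q[...,1],cv2.INTER_CUBIC)
E
python3 - <<'E'
from h import *
s=env.read_state();tp=s["tool_pos"];print(tp,s["tool_rot"],env.camera_info("wrist")["origin"])
im=snap("wrist","w4")
for l,z in(("stud_tip",.067),("stud_foot",.033),("thread_end",.05),("nut",tp[2]-.009)):
    print(l,[(round(r["score"],2),np.round(np.array(r["point"])*[640,400]),at("wrist",r["point"],z)) for r in env.landmark_of(l,"wrist")[:2]])
def mk(c,z,r):
    o=cv2.convertScaleAbs(rectify("wrist",im,c,z),alpha=2.5); cv2.circle(o,(140,140),int(r/.00025),(255,0,0),1); return o
st=(.5548,.169)
a=np.hstack([mk(st,.067,.0045),mk(st,.060,.008)])
nz=tp[2]-.009
n1=mk(tp[:2],nz,.025); n2=mk(tp[:2],nz+.038,.019)
cv2.imwrite("pics/w4r.png",np.vstack([a,np.hstack([n1,n2])])[:,:,::-1])
E
```

```text
[0.50689872 0.18968378 0.11837313] [-1.79946562e+02 -7.02073011e-02 -2.70879912e+01] [0.57157444 0.15543361 0.28366053]
stud_tip [(0.94, array([306., 146.]), array([0.5563, 0.1688, 0.067 ]))]
stud_foot [(0.77, array([307., 146.]), array([0.5534, 0.1702, 0.033 ]))]
thread_end [(0.74, array([308., 144.]), array([0.5555, 0.1677, 0.05  ]))]
nut [(0.76, array([315., 246.]), array([0.5049, 0.1881, 0.1094]))]
```

View pics/w4r.png

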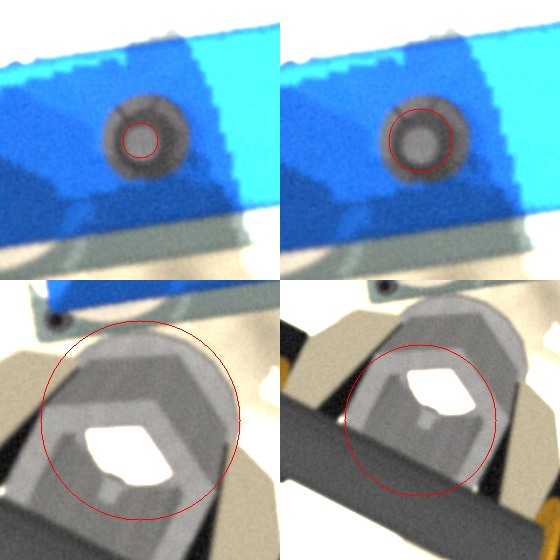

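The rectified views show the stud tip disc centred on its circle at (0.5548, 0.169). The nut's flange rim sits slightly inside the circle, so I'll measure its offset in the hand.

```bash
python3 - <<'E'
from h import *
im=cv2.imread("pics/w4.png")[:,:,::-1].copy()
tp=env.read_state()["tool_pos"]; nz=tp[2]-.0088
from scipy.optimize import least_squares
r=cv2.GaussianBlur(rectify("wrist",im,tp[:2],nz,n=320).astype(np.float32).mean(2),(0,0),2)
P=[]
for a in np.arange(-75,31,5):
    t=np.radians(a); rad=np.arange(84,114,.5)
    x=160-rad*np.sin(t); y=160-rad*np.cos(t)
    p=cv2.remap(r,x.astype(np.float32)[None],y.astype(np.float32)[None],cv2.INTER_LINEAR)[0]
    g=np.gradient(p); k=np.argmax(np.abs(g)); P.append((a,rad[k]*.25,round(float(g[k]),1)))
print(P)
E
```

```text
[(np.int64(-75), np.float64(24.75), 2.4), (np.int64(-70), np.float64(24.875), 2.3), (np.int64(-65), np.float64(24.625), 2.3), (np.int64(-60), np.float64(24.125), 2.4), (np.int64(-55), np.float64(24.25), 2.2), (np.int64(-50), np.float64(24.125), 2.2), (np.int64(-45), np.float64(24.0), 2.2), (np.int64(-40), np.float64(24.0), 1.9), (np.int64(-35), np.float64(23.75), 2.0), (np.int64(-30), np.float64(23.75), 2.3), (np.int64(-25), np.float64(28.0), -3.3), (np.int64(-20), np.float64(23.5), 2.5), (np.int64(-15), np.float64(25.5), -2.8), (np.int64(-10), np.float64(24.75), -2.2), (np.int64(-5), np.float64(28.25), 2.3), (np.int64(0), np.float64(27.125), 2.4), (np.int64(5), np.float64(26.375), 2.5), (np.int64(10), np.float64(26.25), 2.6), (np.int64(15), np.float64(26.5), 2.7), (np.int64(20), np.float64(27.0), 2.3), (np.int64(25), np.float64(28.375), 2.2), (np.int64(30), np.float64(25.125), -3.4)]
```

The nut sits about 1.5 mm toward -x in the hand, so the TCP target is about (0.5563, 0.169). I'll move over the stud and then come down gently.

Request:
{"fn": "move_arm", "kwargs": {"motion": [[0.016,-0.007,0,0,0,0,0.03],[0.016,-0.007,0,0,0,0,0.03],[0.017,-0.0065,-0.01,0,0,0,0.03],[0,0,-0.015,0,0,0,0.03],[0,0,-0.01,0,0,0,0.03],[0,0,0,0,0,0,0.03],[0,0,0,0,0,0,0.03],[0,0,0,0,0,0,0.03]]}}

```text
t: 9.0
tool_pos: [0.5548, 0.1698, 0.0832]
tool_rot: [-180.0, -0.0, -27.0]
contact_force: [0.0, -0.3, -2.2]
grip_width: 0.0379
finger_force: 20.0
```

Request:
{"fn": "move_arm", "kwargs": {"motion": [[0.0012,-0.0006,-0.005,0,0,0,0.03],[0,0,-0.004,0,0,0,0.03],[0,0,-0.004,0,0,0,0.03],[0,0,-0.003,0,0,0,0.03],[0,0,-0.003,0,0,0,0.03],[0,0,0,0,0,0,0.03]]}}

```text
t: 9.6
tool_pos: [0.5555, 0.1687, 0.0628]
tool_rot: [180.0, 0.0, -27.1]
contact_force: [0.5, 0.7, -1.6]
grip_width: 0.0382
finger_force: 20.0
```

Request:
{"fn": "move_arm", "kwargs": {"motion": [[0,0,-0.002,0,0,0,0.03],[0,0,-0.002,0,0,0,0.03],[0,0,-0.002,0,0,0,0.03],[0,0,0,0,0,0,0.03]]}}

```text
t: 10.0
tool_pos: [0.5557, 0.1687, 0.0571]
tool_rot: [180.0, 0.0, -27.1]
contact_force: [-0.0, -0.1, -2.2]
grip_width: 0.0379
finger_force: 20.0
```

Request:
{"fn": "move_arm", "kwargs": {"motion": [[0,0,-0.001,0,0,0,0.03],[0,0,-0.001,0,0,0,0.03],[0,0,0,0,0,0,0.03]]}}

```text
t: 10.3
tool_pos: [0.5559, 0.1688, 0.0554]
tool_rot: [180.0, 0.0, -27.1]
contact_force: [0.6, -0.4, -1.5]
grip_width: 0.0382
finger_force: 20.0
```

Request:
{"fn": "move_arm", "kwargs": {"motion": [[0,0,-0.001,0,0,0,0.03],[0,0,0,0,0,0,0.03]]}}

```text
t: 10.5
tool_pos: [0.5559, 0.1688, 0.0544]
tool_rot: [180.0, 0.0, -27.1]
contact_force: [-0.3, -0.9, -1.5]
grip_width: 0.0382
finger_force: 20.0
```

Request:
{"fn": "move_arm", "kwargs": {"motion": [[0,0,-0.001,0,0,0,0.03],[0,0,0,0,0,0,0.03]]}}

```text
t: 10.7
tool_pos: [0.5559, 0.1688, 0.0534]
tool_rot: [180.0, 0.0, -27.1]
contact_force: [0.7, -0.7, -2.5]
grip_width: 0.0379
finger_force: 20.0
```

Request:
{"fn": "move_arm", "kwargs": {"motion": [[0,0,-0.001,0,0,0,0.03],[0,0,0,0,0,0,0.03]]}}

```text
t: 10.9
tool_pos: [0.5561, 0.1688, 0.0526]
tool_rot: [-180.0, -0.0, -27.1]
contact_force: [0.1, -0.3, -0.6]
grip_width: 0.0379
finger_force: 20.0
```

Request:
{"fn": "move_arm", "kwargs": {"motion": [[0,0,-0.001,0,0,0,0.03],[0,0,0,0,0,0,0.03]]}}

```text
t: 11.1
tool_pos: [0.5563, 0.1689, 0.0523]
tool_rot: [-180.0, -0.0, -27.1]
contact_force: [-2.6, -1.2, 4.6]
grip_width: 0.0375
finger_force: 20.0
```

Request:
{"fn": "move_arm", "kwargs": {"motion": [[0,0,-0.0005,0,0,0,0.03],[0,0,0,0,0,0,0.03]]}}

```text
t: 11.3
tool_pos: [0.5563, 0.1689, 0.0522]
tool_rot: [-180.0, -0.0, -27.1]
contact_force: [-4.3, -1.7, 8.6]
grip_width: 0.0378
finger_force: 20.0
```

Request:
{"fn": "move_arm", "kwargs": {"motion": [[0,0,0,0,0,0.1,0.03],[0,0,0,0,0,0.1,0.03],[0,0,0,0,0,0,0.03]], "newtons": 14}}

```text
t: 11.6
tool_pos: [0.557, 0.1693, 0.0522]
tool_rot: [-179.9, -0.1, -15.5]
contact_force: [-0.3, 1.1, 6.9]
grip_width: 0.0379
finger_force: 14.0
```

Request:
{"fn": "move_arm", "kwargs": {"motion": [[0,0,0,0,0,0.12,0.03],[0,0,0,0,0,0.12,0.03],[0,0,0,0,0,0,0.03]]}}

```text
t: 11.9
tool_pos: [0.5561, 0.1689, 0.0509]
tool_rot: [-180.0, -0.0, -1.9]
contact_force: [1.6, 2.0, -0.5]
grip_width: 0.0375
finger_force: 14.0
```

Request:
{"fn": "move_arm", "kwargs": {"motion": [[0,0,-0.001,0,0,0,0.03],[0,0,-0.001,0,0,0,0.03],[0,0,0,0,0,0,0.03]]}}

```text
t: 12.2
tool_pos: [0.5562, 0.1692, 0.049]
tool_rot: [-180.0, -0.0, -2.0]
contact_force: [2.7, 3.6, -0.6]
grip_width: 0.0378
finger_force: 14.0
```

Request:
{"fn": "move_arm", "kwargs": {"motion": [[0.0003,0.0004,-0.001,0,0,0,0.03],[0,0,-0.001,0,0,0,0.03],[0,0,0,0,0,0,0.03]]}}

```text
t: 12.5
tool_pos: [0.5561, 0.1692, 0.0467]
tool_rot: [180.0, 0.0, -1.9]
contact_force: [2.7, 3.7, -1.9]
grip_width: 0.0379
finger_force: 14.0
```

Request:
{"fn": "move_arm", "kwargs": {"motion": [[0.0003,0.0004,-0.001,0,0,0,0.03],[0,0,-0.001,0,0,0,0.03],[0,0,0,0,0,0,0.03]]}}

```text
t: 12.8
tool_pos: [0.5558, 0.1691, 0.0442]
tool_rot: [180.0, 0.1, -1.9]
contact_force: [-0.3, 0.2, -2.4]
grip_width: 0.0381
finger_force: 14.0
```

Request:
{"fn": "move_arm", "kwargs": {"motion": [[0,0,-0.001,0,0,0,0.03],[0,0,0,0,0,0,0.03]]}}

```text
t: 13.0
tool_pos: [0.5562, 0.1694, 0.0437]
tool_rot: [180.0, 0.0, -1.9]
contact_force: [0.1, -0.6, -1.8]
grip_width: 0.0383
finger_force: 14.0
```

Request:
{"fn": "move_arm", "kwargs": {"motion": [[0,0,-0.001,0,0,0,0.03],[0,0,0,0,0,0,0.03]]}}

```text
t: 13.2
tool_pos: [0.5566, 0.1695, 0.0432]
tool_rot: [180.0, 0.0, -1.8]
contact_force: [-1.1, -0.3, -0.5]
grip_width: 0.0377
finger_force: 14.0
```

Request:
{"fn": "move_arm", "kwargs": {"motion": [[0,0,-0.0003,0,0,-0.1,0.03],[0,0,-0.0003,0,0,-0.1,0.03],[0,0,0,0,0,0,0.03]]}}

```text
t: 13.5
tool_pos: [0.5569, 0.1697, 0.0428]
tool_rot: [-180.0, -0.0, -13.4]
contact_force: [1.0, -0.1, 0.4]
grip_width: 0.0376
finger_force: 14.0
```

```bash
python3 -c "
from h import *
s=env.read_state();print(s['tool_pos'],s['contact_force'],s['wrist_torque'])"
```

```text
[0.55689939 0.16970958 0.04275594] [ 0.99904345 -0.0559265   0.36236389] [ 0.09601348  0.02141228 -0.0077335 ]
```

Request:
{"fn": "move_arm", "kwargs": {"motion": [[0,0,-0.0002,0,0,-0.1,0.03],[0,0,-0.0002,0,0,-0.1,0.03],[0,0,0,0,0,0,0.03]]}}

```text
t: 13.8
tool_pos: [0.5568, 0.1697, 0.0423]
tool_rot: [-180.0, -0.0, -24.7]
contact_force: [0.2, -0.2, -0.3]
grip_width: 0.0377
finger_force: 14.0
```

```bash
python3 -c "
from h import *
s=env.read_state();print(s['tool_pos'],s['contact_force'],s['wrist_torque'])"
```

```text
[0.55684325 0.1697461  0.04228635] [ 0.15267551 -0.23215544 -0.31983668] [ 0.08364704 -0.03875148 -0.01844399]
```

Request:
{"fn": "move_arm", "kwargs": {"motion": [[0,0,-0.0002,0,0,-0.1,0.03],[0,0,-0.0002,0,0,-0.1,0.03],[0,0,0,0,0,0,0.03]]}}

```text
t: 14.1
tool_pos: [0.5568, 0.1697, 0.0418]
tool_rot: [-180.0, -0.0, -36.1]
contact_force: [0.1, 0.4, 0.7]
grip_width: 0.0382
finger_force: 14.0
```

```bash
python3 -c "
from h import *
s=env.read_state();print(s['tool_pos'],s['contact_force'],s['wrist_torque'],s['joint_pos'])"
```

```text
[0.55684059 0.16970731 0.04184859] [0.10282627 0.43620002 0.65156174] [ 0.11324588 -0.08493205  0.02313254] [1.19018283e+01 1.34829898e+01 9.77364629e+01 3.05586995e-03
 6.87460987e+01 1.37959314e+02]
```

Request:
{"fn": "move_arm", "kwargs": {"motion": [[0,0,-0.0002,0,0,-0.1,0.03],[0,0,-0.0002,0,0,-0.1,0.03],[0,0,0,0,0,0,0.03]]}}

```text
t: 14.4
tool_pos: [0.557, 0.1695, 0.0418]
tool_rot: [-180.0, -0.0, -47.5]
contact_force: [-0.8, -0.7, 3.4]
grip_width: 0.0383
finger_force: 14.0
```

```bash
python3 -c "
from h import *
s=env.read_state();print(s['tool_pos'],s['contact_force'],s['wrist_torque'],s['joint_pos'])"
```

```text
[0.55695783 0.16952215 0.041779  ] [-0.84102581 -0.65620016  3.39677177] [-0.06246209  0.12795045 -0.05346367] [ 1.18917586e+01  1.34922429e+01  9.77336781e+01 -1.37916165e-02
  6.87337577e+01  1.49357787e+02]
```

The height has stopped falling at TCP 0.0418, which is exactly the 33 mm strap height plus the grasp offset, at a low force. That means the nut is seated, so I'll release and retreat.

Request:
{"fn": "move_arm", "kwargs": {"motion": [[0,0,0.0004,0,0,0,0.045],[0,0,0,0,0,0,0.06],[0,0,0,0,0,0,0.07],[0,0,0,0,0,0,0.07],[0,0,0,0,0,0,0.07],[0,0,0.01,0,0,0,0.07],[0,0,0.03,0,0,0,0.07],[0,0,0.04,0,0,0,0.07],[-0.02,0.02,0.03,0,0,0,0.07],[-0.02,0.02,0,0,0,0,0.07],[0,0,0,0,0,0,0.07],[0,0,0,0,0,0,0.07]]}}

```text
t: 15.6
tool_pos: [0.519, 0.201, 0.1519]
tool_rot: [-179.7, 0.5, -46.9]
contact_force: [0.1, -0.1, 1.0]
grip_width: 0.0701
finger_force: 0.0
```

```bash
python3 - <<'E'
from h import *
print(env.read_state()["tool_pos"])
a=snap("wrist","w5"); b=snap("scene","s5")
o=np.hstack([cv2.resize(a[60:300,200:440],(400,400)),cv2.resize(b[200:300,175:275],(400,400),interpolation=cv2.INTER_CUBIC)])
cv2.imwrite("pics/end.png",o[:,:,::-1])
for c in("wrist","scene"): print([(round(r["score"],2),at(c,r["point"],.033)) for r in env.landmark_of("nut",c)])
E
```

```text
[0.51896508 0.20100912 0.15185214]
[(0.55, array([0.5549, 0.1662, 0.033 ]))]
[(0.69, array([ 0.3147, -0.1217,  0.033 ])), (0.68, array([0.5606, 0.1701, 0.033 ])), (0.39, array([0.5225, 0.1852, 0.033 ]))]
```

View pics/end.png

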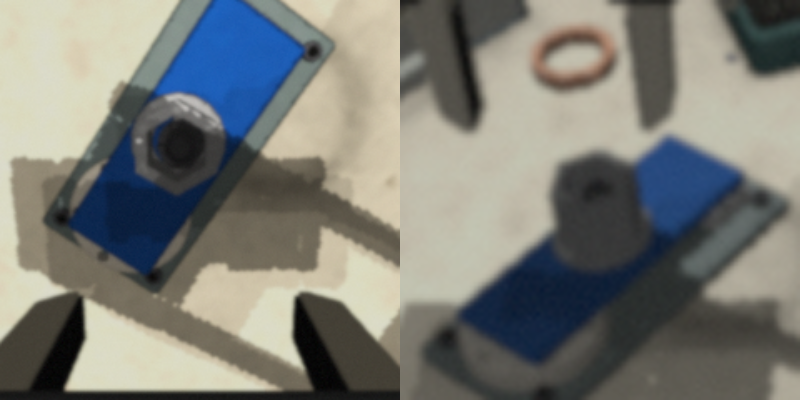

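The final pictures show the nut upright on the stud with its flange flat on the strap and the gripper clear of it. I'll hand the job in.

```bash
python3 -c "
from rig import env
print(env.finish_job())"
```

```text
the job is handed in; nothing more can be done
None
```

The job is handed in at about 16 s of the 72 s allowed: the nut went over the stud, dropped in after about 25° anticlockwise, was run clockwise until its flange sat on the strap, and was let go; the highest contact force I read while fitting it was about 11 N, and neither the spanner nor the gaskets were touched.

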